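# Clear the bond tester: unload the last and reset the peak pointer

### The job

The bond test is over: lift the orange shoe last off the load plate and set it down gently, standing upright, in the empty half of the blue tray beside its mate. Then, with the plate unloaded, turn the black reset knob on the sloping gauge back anticlockwise (as you face the dial) until the red peak pointer is fully home at the green zero mark, and let go. Leave everything else where it is.

Things in the scene. Friction and masses are not known exactly. Their poses are not given: they have to be found in the camera images.
- last_grip (a point): Middle of the raised cone (ankle block) of the finished shoe last, where to grip it, 75 mm above the sole. The cone has flat upright sides 44 mm apart (facing +y and -y), is 80 mm long in x and spans 60 to 105 mm above the sole. x points to the toe (140 mm ahead of this point; the heel is 50 mm behind), z up. A grip of 30 to 60 N suits.
- last: The finished last: orange rigid plastic shoe form 190 mm long, 70 mm wide at the ball, 105 mm high, 0.25 to 0.5 kg, standing on its flat sole on the load plate. Origin on the underside of the sole, 35 mm ahead (+x) of the cone's middle.
- load_plate: Load plate the last stands on at the start: grey block with a black rubber top, 240 mm (x) by 150 mm (y), 40 mm high, fixed to the bench, left or right of the console; origin at the centre of its underside.
- tray: Blue tray fixed to the bench on the other side of the console from the load plate: 240 mm (x) by 250 mm (y) outside, walls 5 mm thick and 35 mm high, floor 5 mm thick, a 35 mm high divider along x in the middle. The mate stands in the +y half; the -y half is empty. Origin at the centre of its underside.
- tray_empty (a point): Centre of the floor of the tray's empty half, which is 230 mm (x) by 117 mm (y) inside. x is along the half, y across it (the mate is at +y), z up. The last stands in it lengthways, toe either way.
- console: Grey wedge-shaped gauge console, fixed: 200 mm deep (x), 170 mm wide (y), 45 mm high at its front (-x), 185 mm at its back. Its top face slopes up away from the robot at 35 degrees from level and carries the dial. Origin at the centre of its underside.
- dial_centre (a point): Centre of the gauge dial (160 mm across) on its surface, on the knob's axis, near the middle of the console's sloping face. z points square out of the dial along the knob's axis (35 degrees from vertical), x up the slope, y to the left as you face the dial. Only the knob stands in the way of fingers.
- peak_knob (a joint): Black reset knob with red pointer, stiff (0.06 N m), stays put. 0 at the zero stop (green mark, lower left), grows clockwise facing the dial to 4.7 rad; starts at 1.4 to 2.6. Collar 60 mm across, 0-12 mm above the dial; on it a bar grip 70 mm long, 16 thick, 12-46 mm above the dial. Bar and pointer lie along (cos a, sin a) in the dial centre's x, y, with a = 2.356 minus this value.
- mate_mid (a point): Bystander: the mate, the same kind of orange last, standing in the other half of the tray; this point is 50 mm above its sole, half-way along.
- tin_center (a point): Bystander: flat red tin, 76 mm across, 28 mm high, in front of the console; point at its centre.
- glue_jar: Bystander: amber jar, 68 mm across, 100 mm high, behind; origin under it.
- cleaner: Bystander: white bottle, 60 mm across, 150 mm high, behind the console; origin under it.
- hammer_grip (a point): Bystander: hammer lying at the back; point on its handle.
- brush_grip (a point): Bystander: brush lying at the left edge; point on its handle.
- heel_block: Bystander: flat black and brown heel block, 75 x 65 x 28 mm, at the right; origin under it.

How it is judged:
On the way, in this order (a step that is already met when the one before it is completed fails the run):
1. the last stands in the empty half of the tray, let go (x of last_grip in the frame of tray_empty between -0.08 and 0.08 m and y of last_grip in the frame of tray_empty between -0.04 and 0.04 m and z of last_grip in the frame of tray_empty between 0.065 and 0.085 m and angle between last_grip's own z axis and vertical below 0.15 rad and linear speed of last below 0.03 m/s and contact force between the fingers and last below 0.2 N), for 0.3 s.
2. then the knob is turned home to the zero stop (value of joint peak_knob below 0.08 rad), for 0.2 s.
At the end, for the whole second after the job is handed in: The finished last stands upright (within 0.15 rad) on the floor of the tray's empty half (grip point within 80 mm along and 40 mm across of the half's centre and 65 to 85 mm above its floor), released and at rest; the knob is within 0.08 rad of its zero stop (all of step 1 and value of joint peak_knob below 0.08 rad); the robot touches nothing.
It fails at once if the mate in the tray is moved by more than 30 mm (distance of mate_mid from where it was at the start of the episode above 0.03 m).
It fails at once if another bystander is moved by more than 30 mm (distance of any of tin_center, glue_jar, cleaner, hammer_grip, brush_grip, heel_block from where it was at the start of the episode above 0.03 m).
It fails at once if the last is dropped (falls freely faster than 0.6 m/s, about 18 mm) (linear speed of last above 0.6 m/s and contact force between anything else and last below 0.1 N).
It also fails if it takes over 72 s, if anything falls off the work surface, if the arm or the gripper's body presses on something with over 40 N, if the wrist force passes 120 N, or if a joint passes its speed limit or range.

### The arm

A 6-joint arm with a two-finger parallel gripper is mounted at the origin on the work surface. World frame = base frame: x ahead of the robot, y to its left, z up, the work surface at z = 0. Lengths are in m, angles in rad, forces in N, time in s.
With the tool pointing down it reaches from about 0.4 to 0.825 m from the base axis. Payload 7 kg.
Tool frame: the origin (TCP) lies between the finger pads; the fingertips stand 11 mm ahead of it and the grasp point (between the pads) lies 8 mm behind it; x points along the fingers, z is the direction in which the jaws open and shut, and the axes are right-handed (so a half turn about x gives the same grasp; the last joint's range is limited). The gripper opens to 88 mm and grips with 3 to 60 N. Pads are 19 mm wide; open, the fingers measure 130 mm over their backs; the gripper's body (78 mm by 193 mm) begins 47 mm behind the grasp point.
Start: joints at [-0.933, 0.359, 0.012, 0, -1.224, -0.288], TCP at [0.231, -0.634, 0.238] pointing down, gripper open.
Joint ranges: [-3.07, 3.07], [-1.43, 2.12], [-1.02, 1.25], [-3.03, 1.67], [-3.05, -0], [-3.03, 3.03]. Speed limits (rad/s): [2.39, 2.39, 3.01, 3.14, 3.14, 3.14].

### API

Orientations are given as [roll, pitch, yaw] about the fixed x, y, z axes, in that order (R = Rz(yaw) Ry(pitch) Rx(roll)).
In Python, from station import arm gives the robot as it stands.
- The arm moves only by the tool jog_arm, never from a script. Its argument "motion" is a list of rows, each an object of numbers: "dx", "dy", "dz": the shift along the tool's x, y, z in m; "twist": the turn about the tool's x in degrees. In form: [{"dx": .., "dy": .., "dz": .., "twist": ..}, ...]. A call has 1 to 20 rows; each row is the pose to reach, as a shift and turn from the pose commanded when the call began, along the tool's axes at that moment; what a row does not reach only later rows make up. A row lasts 1/12 s, in which the tool goes at most 41.7 mm and 7.16 degrees, less where a joint would pass 70% of its speed; a pose out of reach is approached as far as the arm can. A call with a gripper value outside its range is refused whole. "gripper" is the finger opening in m, from 0 to 0.0876, set as the call begins (left out, the last holds). The fingers move at their own pace and stop on an object; "newtons" is the grip in N (left out, the last holds). Time passes only in rows, so rows that repeat a pose let the fingers close. It gives the time, the measured TCP pose, the force and the opening at its end, in the units of the state.
- arm.get_state(): the state, without advancing time (a new reading comes with each control period).
- arm.grab_frame(name): name is "side" or "top"; returns the picture (480x640x3 uint8, red, green, blue); there is no depth.
- arm.camera_model(name): a dict with "camera_matrix" (3x3 intrinsics, pixels), "eye" and "attitude" of the camera in the world. Camera axes: x right, y down, z forward; pixel columns grow to the right and rows downward; lengths in m; the calibration is good to about 2 mm. A picture is of the moment at which its call begins. camera_model takes no time and is no camera call.
- arm.job_done(): hands the job in, once; it reports no verdict.
The state is a dict: "t": time; "q": joint angles; "qd": joint speeds; "joint_efforts": joint torques, N m; "eef_pos": TCP position; "ee_rot": TCP orientation; "force": force on the tool from outside, world axes, zero at the start; "moment": the same for the moment, N m; "width": finger opening in m.
Only numpy, scipy, OpenCV 4.12 (cv2) and the standard library are available. Lean on these libraries where they do the work, as an engineer would, in place of code of your own. Each camera call takes 0.05 s, during which the arm holds its last target.

## Working session

There is one attempt and no reset: what is moved stays moved. The work goes in short steps, Python scripts to look and compute and a tool call to move; the robot and the scene stay as the last step left them, time stands still between calls to the robot, and variables do not carry over. Pictures are saved under pics/ and viewed, and the job is handed in when it is done.

Besides the shell and the picture viewer there is one more tool, called after "Call:" by a JSON object that holds its "method" and its "body". jog_arm: Moves the arm, as the interface text tells. Its arguments: {"type":"object","properties":{"motion":{"type":"array"},"gripper":{"type":"number"},"newtons":{"type":"number"}},"required":["motion"]}

```bash
ls; mkdir -p pics; python3 - <<'E'
from station import arm
import cv2,numpy as np
np.set_printoptions(precision=4,suppress=True)
for n in("side","top"):
    f=arm.grab_frame(n); cv2.imwrite(f"pics/{n}0.png",f[:,:,::-1]); m=arm.camera_model(n); print(n,m)
print(arm.get_state())
E
```

```text
pics
side {'camera_matrix': array([[600.6362,   0.    , 320.1011],
       [  0.    , 600.6362, 235.1579],
       [  0.    ,   0.    ,   1.    ]]), 'eye': array([-0.4265,  1.1356,  1.17  ]), 'attitude': array([-2.1829, -0.0018, -2.4243])}
top {'camera_matrix': array([[516.9475,   0.    , 320.3554],
       [  0.    , 516.9475, 240.0714],
       [  0.    ,   0.    ,   1.    ]]), 'eye': array([ 0.4614, -0.019 ,  1.6119]), 'attitude': array([-3.0822, -0.0018, -1.5983])}
{'t': 0.1, 'q': array([-0.9329,  0.3593,  0.0111, -0.0003, -1.2241, -0.2881]), 'qd': array([ 0.0004, -0.002 ,  0.0019,  0.0002,  0.0002, -0.0009]), 'joint_efforts': array([ -0.0014, -58.4162,  29.3754,   7.0156,   0.0102,  -0.0001]), 'eef_pos': array([ 0.2312, -0.6337,  0.2367]), 'ee_rot': array([0.102 , 1.5693, 2.0225]), 'force': array([ 0.0519, -0.3316, -0.5321]), 'moment': array([0.0395, 0.0076, 0.0243]), 'width': 0.08732852462704042}
```

View pics/top0.png

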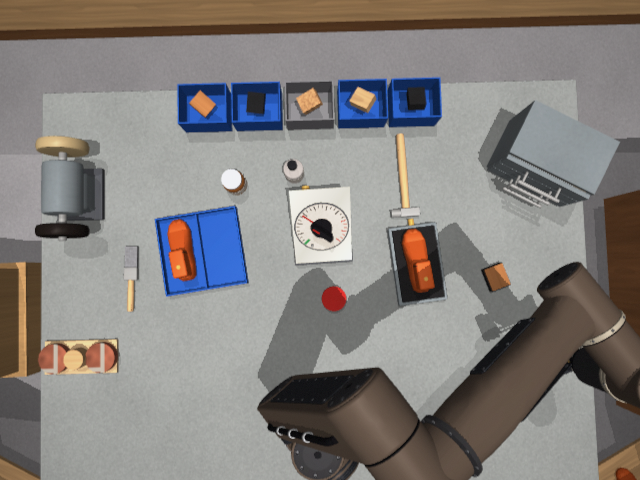

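View pics/side0.png

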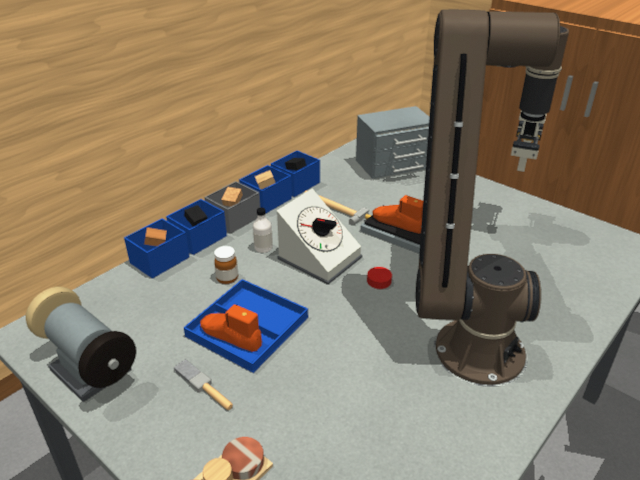

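The top view shows the last on the plate (cone near (423,275)), the tray at (201,251) with its right half empty, and the dial near (321,228). In the side view, the dial is at (320,227). Next I'll zoom in and segment.

```bash
cat > h.py <<'E'
import numpy as np,cv2
from scipy.spatial.transform import Rotation as Ro
from station import arm
np.set_printoptions(precision=4,suppress=True)
def cam(n):
    m=arm.camera_model(n); return m["camera_matrix"],m["eye"],Ro.from_euler('xyz',m["attitude"]).as_matrix()
def ray(n,u,v):
    K,e,R=cam(n); d=R@np.linalg.solve(K,[u,v,1.]); return e,d
def onz(n,u,v,z):
    e,d=ray(n,u,v); return e+d*(z-e[2])/d[2]
def proj(n,p):
    K,e,R=cam(n); c=K@(R.T@(np.asarray(p)-e)); return c[:2]/c[2]
def tri(a,b):
    A=[];B=[]
    for n,(u,v) in (("top",a),("side",b)):
        e,d=ray(n,u,v); d=d/np.linalg.norm(d); P=np.eye(3)-np.outer(d,d); A.append(P);B.append(P@e)
    return np.linalg.lstsq(np.vstack(A),np.hstack(B),rcond=None)[0]
E
python3 - <<'E'
from h import *
t=cv2.imread('pics/top0.png'); s=cv2.imread('pics/side0.png')
def cr(im,x,y,w,h,k): return cv2.resize(im[y:y+h,x:x+w],None,fx=k,fy=k,interpolation=cv2.INTER_CUBIC)
a=np.hstack([cr(t,375,210,80,100,5),cr(t,280,175,80,100,5)]); cv2.imwrite('pics/z1.png',a)
cv2.imwrite('pics/z2.png',np.hstack([cr(t,150,200,100,100,4),cr(s,270,180,100,100,4)]))
hsv=cv2.cvtColor(t,cv2.COLOR_BGR2HSV)
def comps(mask,mn=60):
    cs,_=cv2.findContours(mask.astype(np.uint8),cv2.RETR_EXTERNAL,cv2.CHAIN_APPROX_NONE)
    for c in cs:
        if cv2.contourArea(c)>mn:
            r=cv2.minAreaRect(c); print(cv2.contourArea(c),np.round(r[0],1),np.round(r[1],1),round(r[2],1),'\n',cv2.boxPoints(r).round(1).tolist())
H,S,V=cv2.split(hsv)
roi=np.zeros(H.shape,bool); roi[180:320,140:460]=1
print('blue');comps((H>100)&(H<125)&(S>150)&roi)
print('orange');comps((H>3)&(H<14)&(S>170)&(V>100)&roi)
E
```

```text
blue
6250.5 [200.5 250.6] [77.8 83.2] 80.7 
 [[153.1999969482422, 218.89999389648438], [235.3000030517578, 205.5], [247.89999389648438, 282.29998779296875], [165.8000030517578, 295.70001220703125]]
orange
1190.0 [417.9 259.4] [63.3 22.6] 75.6 
 [[399.1000061035156, 231.60000610351562], [420.8999938964844, 225.89999389648438], [436.70001220703125, 287.29998779296875], [414.79998779296875, 292.8999938964844]]
1154.5 [179.9 249.8] [60.2 23.2] 82.9 
 [[164.6999969482422, 221.39999389648438], [187.6999969482422, 218.5], [195.1999969482422, 278.20001220703125], [172.10000610351562, 281.1000061035156]]
```

View pics/z1.png

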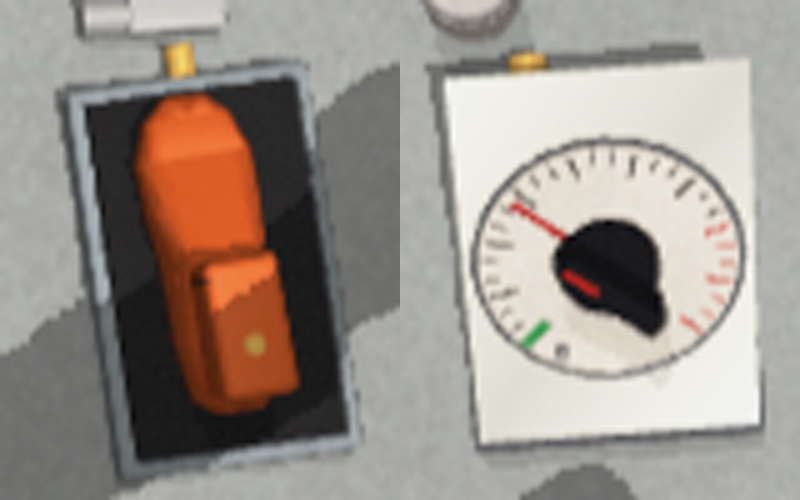

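View pics/z2.png

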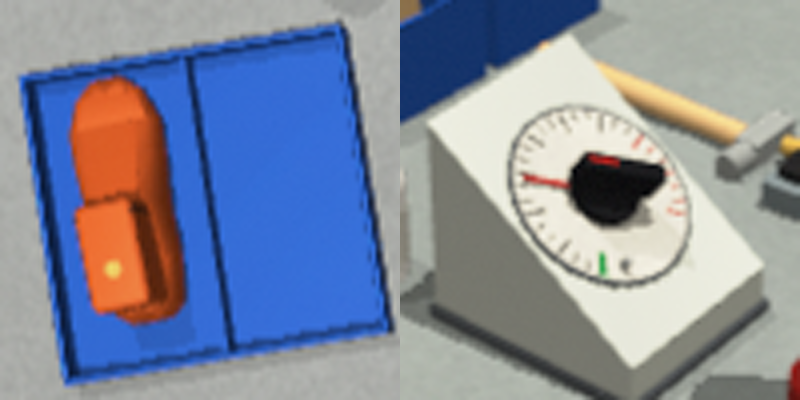

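```bash
python3 - <<'E'
from h import *
o=np.array([375,210])
def P(l,k,ox,oy,z): return np.array([onz("top",ox+(a+.5)/k-.5,oy+(b+.5)/k-.5,z) for a,b in l])
def an(d): return np.degrees(np.arctan2(d[1],d[0]))
c=P([(207,268),(275,252),(299,388),(222,402)],5,375,210,.145)
print('cone',c.mean(0),an(c[0]-c[3]),an(c[1]-c[2]),an(c[0]-c[1])-90,np.linalg.norm(c[0]-c[1]),np.linalg.norm(c[1]-c[2]))
p=P([(70,92),(308,62),(358,440),(128,475)],5,375,210,.04)
print('plate',p.mean(0),an(p[0]-p[3]),an(p[1]-p[2]),np.linalg.norm(p[0]-p[1]),np.linalg.norm(p[1]-p[2]))
r=P([(22,75),(343,25),(392,328),(68,382)],4,150,200,.035)
print('tray',r.mean(0),an(r[0]-r[3]),an(r[1]-r[2]),an(r[0]-r[1])-90,np.linalg.norm(r[0]-r[1]),np.linalg.norm(r[1]-r[2]))
m=P([(77,207),(133,197),(147,300),(95,313)],4,150,200,.11)
print('mate cone',m.mean(0),an(m[0]-m[3]))
yaw=np.radians((an(r[0]-r[3])+an(r[1]-r[2])+an(r[0]-r[1])-90)/3)
e=r.mean(0)+np.array([np.sin(yaw),-np.cos(yaw),0])*.061;print('empty',e,np.degrees(yaw))
D=tri((321.3,226.2),(319.4,228.4));print('dial',D,proj('top',D),proj('side',D))
# console front-bottom edge, top-face edges
f=P([(483-400,446),(760-400,426)],5,280,175,.045);b=P([(445-400,76),(748-400,58)],5,280,175,.185)
print('console',f,b,an(f[0]-f[1])-90,an(b[0]-b[1])-90,np.linalg.norm(f[0]-f[1]),np.linalg.norm(b[0]-b[1]),(f.mean(0)+b.mean(0))/2)
from scipy.spatial.transform import Rotation
E
```

```text
cone [ 0.4411 -0.3169  0.145 ] 4.1968780622591915 7.742610788512671 11.61763980374404 0.03974802231886283 0.07792069385286525
plate [ 0.4772 -0.3185  0.04  ] 6.571464562190428 5.183330015576345 0.1466941984933378 0.23135735810441435
tray [0.5344 0.3398 0.035 ] 7.965188198614974 8.100608459910354 7.356493217194341 0.24825689151786792 0.23496681892938975
mate cone [0.4948 0.3909 0.11  ] 9.017706131607401
empty [0.5427 0.2794 0.035 ] 7.807429958573223
dial [ 0.5903 -0.0285  0.1107] [321.4812 226.4155] [319.1379 228.3794]
console [[ 0.4845  0.0507  0.045 ]
 [ 0.492  -0.1174  0.045 ]] [[ 0.6885  0.0605  0.185 ]
 [ 0.694  -0.1083  0.185 ]] 2.5525916007039484 1.8673178872122094 0.16824334652074144 0.16887656845593815 [ 0.5898 -0.0286  0.115 ]
```

```bash
cat >> h.py <<'E'
def tool(): 
    s=arm.get_state(); return np.array(s["eef_pos"]),Ro.from_euler('xyz',s["ee_rot"]).as_matrix(),s
def delta(target,jawyaw=None):
    p,R,s=tool(); d=R.T@(np.asarray(target)-p)
    z=R[:,2]; cur=np.degrees(np.arctan2(z[1],z[0])); out=[d]
    if jawyaw is not None:
        w=(jawyaw-cur+90)%180-90   # world +z rotation wanted
        out.append(('twist',-w))
    return out,cur
E
python3 - <<'E'
from h import *
p,R,s=tool();print(R)
tip=onz('top',412.6,229.4,.055);print('toe',tip, np.degrees(np.arctan2(tip[1]+.3169,tip[0]-.4411)),np.hypot(tip[1]+.3169,tip[0]-.4411))
heel=onz('top',375+230/5,210+412/5,.06);print(heel)
print(delta([.441,-.317,.28],90+7))
# knob angle
yaw=np.radians(2.2);D=np.array([.5903,-.0285,.1107])
Rd=Ro.from_euler('z',yaw).as_matrix()@Ro.from_euler('y',-35,degrees=True).as_matrix();print(Rd)
for cam_,uv in (("top",(280+112/5,175+205/5)),("side",(270+(524-400)/4,180+177/4))):
    e,d=ray(cam_,*uv);n=Rd[:,2];q=e+d*(n@(D-e))/(n@d);l=Rd.T@(q-D);a=np.arctan2(l[1],l[0]);print(l,np.degrees(a),2.356-a)
E
```

```text
[[-0.0007 -0.9395 -0.3426]
 [ 0.0014 -0.3426  0.9395]
 [-1.      0.0002  0.0015]]
toe [ 0.5785 -0.3039  0.055 ] 5.41719325305184 0.13802493968347146
[ 0.3886 -0.3209  0.06  ]
([array([-0.043 , -0.3057,  0.2257]), ('twist', np.float64(13.037081467987022))], np.float64(110.03708146798702))
[[ 0.8185 -0.0384 -0.5732]
 [ 0.0314  0.9993 -0.022 ]
 [ 0.5736  0.      0.8192]]
[ 0.0387  0.0529 -0.    ] 53.849948112646956 1.4161411034062041
[0.0427 0.0455 0.    ] 46.77833383012932 1.5395640560671935
```

Call:
{"method": "jog_arm", "body": {"motion": [{"dx": -0.043,"dy": -0.15,"dz": 0.11,"twist": 7},{"dx": -0.043,"dy": -0.306,"dz": 0.226,"twist": 14},{"dx": -0.043,"dy": -0.306,"dz": 0.226,"twist": 14},{"dx": -0.043,"dy": -0.306,"dz": 0.226,"twist": 14},{"dx": -0.043,"dy": -0.306,"dz": 0.226,"twist": 14},{"dx": -0.043,"dy": -0.306,"dz": 0.226,"twist": 14},{"dx": -0.043,"dy": -0.306,"dz": 0.226,"twist": 14},{"dx": -0.043,"dy": -0.306,"dz": 0.226,"twist": 14},{"dx": -0.043,"dy": -0.306,"dz": 0.226,"twist": 14},{"dx": -0.043,"dy": -0.306,"dz": 0.226,"twist": 14},{"dx": -0.043,"dy": -0.306,"dz": 0.226,"twist": 14},{"dx": -0.043,"dy": -0.306,"dz": 0.226,"twist": 14},{"dx": -0.043,"dy": -0.306,"dz": 0.226,"twist": 14},{"dx": -0.043,"dy": -0.306,"dz": 0.226,"twist": 14},{"dx": -0.043,"dy": -0.306,"dz": 0.226,"twist": 14}], "gripper": 0.0876}}

```text
t: 1.35
eef_pos: [0.4406, -0.3178, 0.2803]
ee_rot: [1.203, 1.57, 2.878]
force: [-0.0, 0.6, 0.1]
width: 0.0878
```

```bash
python3 - <<'E'
from h import *
p,R,s=tool();print(p,R,s['t'],s['qd'])
print(delta([.441,-.317,.107],96))
f=arm.grab_frame("top"); cv2.imwrite("pics/top1.png",f[200:320,360:480,::-1].repeat(5,0).repeat(5,1))
f=arm.grab_frame("side"); cv2.imwrite("pics/side1.png",f[:,:,::-1])
E
```

```text
[ 0.4406 -0.3178  0.2803] [[-0.0005 -0.9946 -0.1036]
 [ 0.0001 -0.1036  0.9946]
 [-1.      0.0005  0.0002]] 1.35 [ 0.001  -0.      0.0003 -0.0006  0.0011 -0.0032]
([array([ 0.1733, -0.0005,  0.0007]), ('twist', np.float64(-0.05206602411260519))], np.float64(95.9479339758874))
```

View pics/side1.png

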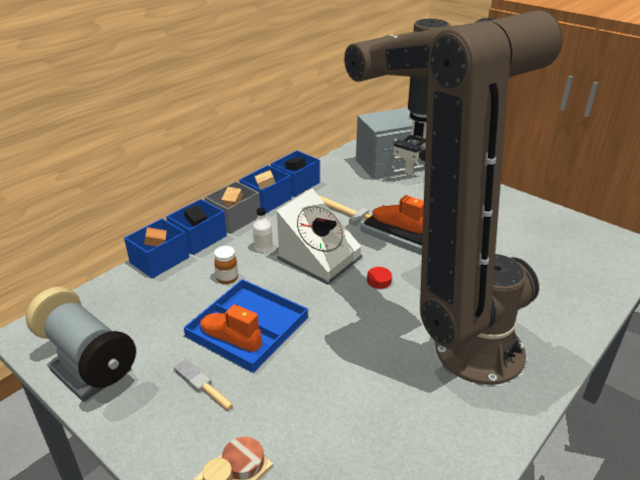

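The arm is above the last and the scene is undisturbed, with the console dial still at (320,227). Now I'll go down and grip.

Call:
{"method": "jog_arm", "body": {"motion": [{"dx": 0.03},{"dx": 0.06},{"dx": 0.09},{"dx": 0.11},{"dx": 0.13},{"dx": 0.145},{"dx": 0.16},{"dx": 0.168},{"dx": 0.173},{"dx": 0.173},{"dx": 0.173}]}}

```text
invalid input
```

Call:
{"method": "jog_arm", "body": {"motion": [{"dx": 0},{"dx": 0},{"dx": 0},{"dx": 0},{"dx": 0},{"dx": 0},{"dx": 0},{"dx": 0},{"dx": 0},{"dx": 0}], "gripper": 0.03, "newtons": 45}}

```text
invalid input
```

Call:
{"method": "jog_arm", "body": {"motion": [{"dx": 0.03,"dy": 0,"dz": 0,"twist": 0},{"dx": 0.06,"dy": 0,"dz": 0,"twist": 0},{"dx": 0.09,"dy": 0,"dz": 0,"twist": 0},{"dx": 0.12,"dy": 0,"dz": 0,"twist": 0},{"dx": 0.14,"dy": 0,"dz": 0,"twist": 0},{"dx": 0.155,"dy": 0,"dz": 0,"twist": 0},{"dx": 0.167,"dy": 0,"dz": 0,"twist": 0},{"dx": 0.173,"dy": 0,"dz": 0,"twist": 0},{"dx": 0.173,"dy": 0,"dz": 0,"twist": 0},{"dx": 0.173,"dy": 0,"dz": 0,"twist": 0}]}}

```text
t: 2.28
eef_pos: [0.4414, -0.3173, 0.1078]
ee_rot: [2.439, 1.571, -2.168]
force: [-0.3, 0.8, 1.2]
width: 0.0876
```

Call:
{"method": "jog_arm", "body": {"motion": [{"dx": 0,"dy": 0,"dz": 0,"twist": 0},{"dx": 0,"dy": 0,"dz": 0,"twist": 0},{"dx": 0,"dy": 0,"dz": 0,"twist": 0},{"dx": 0,"dy": 0,"dz": 0,"twist": 0},{"dx": 0,"dy": 0,"dz": 0,"twist": 0},{"dx": 0,"dy": 0,"dz": 0,"twist": 0},{"dx": 0,"dy": 0,"dz": 0,"twist": 0},{"dx": 0,"dy": 0,"dz": 0,"twist": 0},{"dx": 0,"dy": 0,"dz": 0,"twist": 0},{"dx": 0,"dy": 0,"dz": 0,"twist": 0},{"dx": 0,"dy": 0,"dz": 0,"twist": 0},{"dx": 0,"dy": 0,"dz": 0,"twist": 0}], "gripper": 0.03, "newtons": 45}}

```text
t: 3.28
eef_pos: [0.4413, -0.3169, 0.1076]
ee_rot: [0.904, 1.571, 2.581]
force: [-0.6, 1.7, 1.5]
width: 0.044
```

Call:
{"method": "jog_arm", "body": {"motion": [{"dx": -0.005,"dy": 0,"dz": 0,"twist": 0},{"dx": -0.015,"dy": 0,"dz": 0,"twist": 0},{"dx": -0.03,"dy": 0,"dz": 0,"twist": 0},{"dx": -0.05,"dy": 0,"dz": 0,"twist": 0},{"dx": -0.07,"dy": 0,"dz": 0,"twist": 0},{"dx": -0.09,"dy": 0,"dz": 0,"twist": 0},{"dx": -0.11,"dy": 0,"dz": 0,"twist": 0},{"dx": -0.13,"dy": 0,"dz": 0,"twist": 0},{"dx": -0.15,"dy": 0,"dz": 0,"twist": 0},{"dx": -0.17,"dy": 0,"dz": 0,"twist": 0},{"dx": -0.19,"dy": 0,"dz": 0,"twist": 0},{"dx": -0.205,"dy": 0,"dz": 0,"twist": 0},{"dx": -0.215,"dy": 0,"dz": 0,"twist": 0},{"dx": -0.22,"dy": 0,"dz": 0,"twist": 0},{"dx": -0.22,"dy": 0,"dz": 0,"twist": 0}]}}

```text
t: 4.53
eef_pos: [0.4414, -0.317, 0.3285]
ee_rot: [-1.933, 1.569, -0.257]
force: [-0.1, 0.1, -3.5]
width: 0.0436
```

```bash
python3 - <<'E'
from h import *
p,R,s=tool();print(p,s['force'],s['width'])
print(delta([.498,.273,.32],90+7.8))
f=arm.grab_frame("top"); cv2.imwrite("pics/top2.png",f[:,:,::-1])
f=arm.grab_frame("side"); cv2.imwrite("pics/side2.png",f[:,:,::-1])
E
```

```text
[ 0.4414 -0.317   0.3285] [-0.057   0.0808 -3.4603] 0.043624698992782075
([array([ 0.0084, -0.1183,  0.5808]), ('twist', np.float64(-1.762216294052081))], np.float64(96.03778370594792))
```

View pics/top2.png

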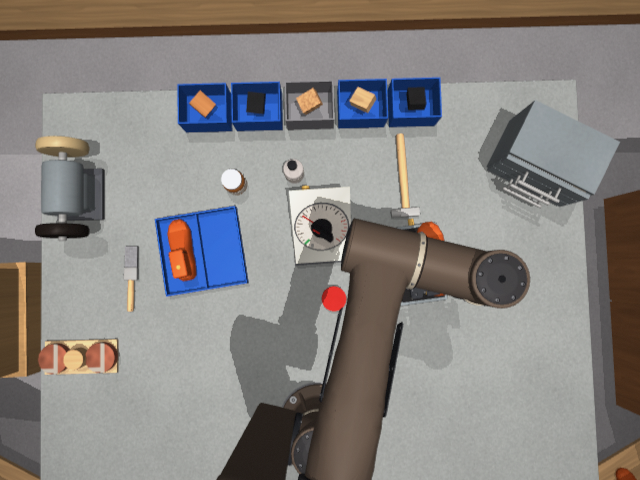

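The last is held (3.5 N, width 44 mm) and lifted clear, and the path across to the tray is open. Next is the crossing.

Call:
{"method": "jog_arm", "body": {"motion": [{"dx": 0,"dy": -0.002,"dz": 0.01,"twist": 0},{"dx": 0,"dy": -0.006,"dz": 0.03,"twist": 0},{"dx": 0,"dy": -0.012,"dz": 0.06,"twist": 0},{"dx": 0,"dy": -0.019,"dz": 0.095,"twist": 0},{"dx": 0,"dy": -0.027,"dz": 0.13,"twist": 0},{"dx": 0,"dy": -0.034,"dz": 0.165,"twist": 0},{"dx": 0,"dy": -0.041,"dz": 0.2,"twist": 0},{"dx": 0,"dy": -0.048,"dz": 0.235,"twist": 0},{"dx": 0,"dy": -0.055,"dz": 0.27,"twist": -1},{"dx": 0,"dy": -0.062,"dz": 0.305,"twist": -1},{"dx": 0,"dy": -0.069,"dz": 0.34,"twist": -1},{"dx": 0,"dy": -0.076,"dz": 0.375,"twist": -1.8},{"dx": 0,"dy": -0.083,"dz": 0.41,"twist": -1.8},{"dx": 0,"dy": -0.09,"dz": 0.445,"twist": -1.8},{"dx": 0,"dy": -0.097,"dz": 0.48,"twist": -1.8},{"dx": 0,"dy": -0.104,"dz": 0.512,"twist": -1.8},{"dx": 0,"dy": -0.11,"dz": 0.54,"twist": -1.8},{"dx": 0,"dy": -0.115,"dz": 0.563,"twist": -1.8},{"dx": 0,"dy": -0.117,"dz": 0.577,"twist": -1.8},{"dx": 0,"dy": -0.118,"dz": 0.581,"twist": -1.8}]}}

```text
t: 6.3
eef_pos: [0.4968, 0.2754, 0.3259]
ee_rot: [2.03, 1.568, -2.543]
force: [0.3, 0.5, -4.3]
width: 0.0439
```

Call:
{"method": "jog_arm", "body": {"motion": [{"dx": 0.01,"dy": 0,"dz": 0,"twist": 0},{"dx": 0.03,"dy": 0,"dz": 0,"twist": 0},{"dx": 0.05,"dy": 0,"dz": 0,"twist": 0},{"dx": 0.07,"dy": 0,"dz": 0,"twist": 0},{"dx": 0.09,"dy": 0,"dz": 0,"twist": 0},{"dx": 0.11,"dy": 0,"dz": 0,"twist": 0},{"dx": 0.13,"dy": 0,"dz": 0,"twist": 0},{"dx": 0.145,"dy": 0,"dz": 0,"twist": 0},{"dx": 0.155,"dy": 0,"dz": 0,"twist": 0},{"dx": 0.16,"dy": 0,"dz": 0,"twist": 0},{"dx": 0.16,"dy": 0,"dz": 0,"twist": 0},{"dx": 0.16,"dy": 0,"dz": 0,"twist": 0}]}}

```text
t: 7.3
eef_pos: [0.4978, 0.273, 0.1681]
ee_rot: [-1.411, 1.57, 0.296]
force: [0.2, -0.4, -3.5]
width: 0.0444
```

```bash
python3 - <<'E'
from h import *
p,R,s=tool();print(p,s['force'],s['width'])
print(delta([.498,.273,.077],90+7.8))
f=arm.grab_frame("top"); cv2.imwrite("pics/top3.png",cv2.resize(f[180:310,130:270,::-1],None,fx=4,fy=4))
f=arm.grab_frame("side"); cv2.imwrite("pics/side3.png",cv2.resize(f[220:400,150:350,::-1],None,fx=3,fy=3))
E
```

```text
[0.4978 0.273  0.1681] [ 0.2377 -0.4069 -3.5213] 0.04435699470408368
([array([ 0.0911, -0.0001, -0.0001]), ('twist', np.float64(0.03077846662112904))], np.float64(97.83077846662113))
```

View pics/top3.png

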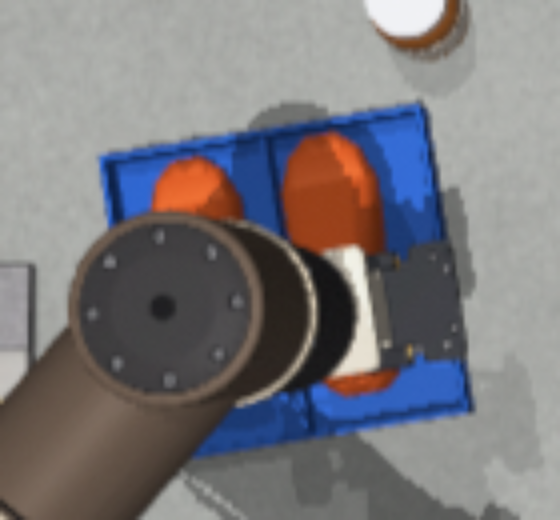

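View pics/side3.png

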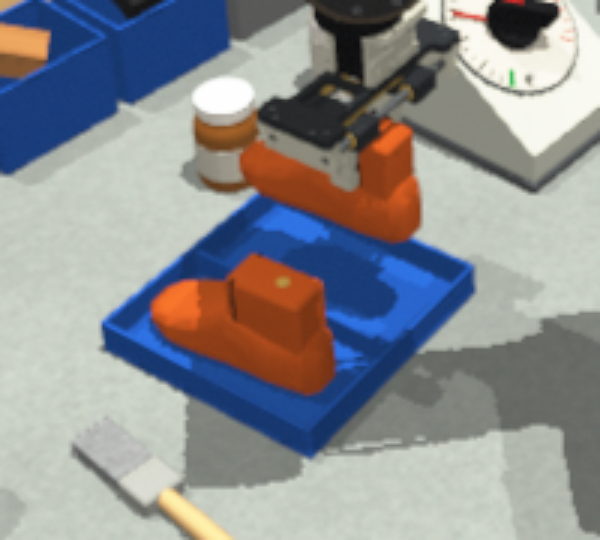

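The last hangs upright, centred over the empty half and parallel to the divider, clear of the mate. I'll lower it, slowly at the end.

Call:
{"method": "jog_arm", "body": {"motion": [{"dx": 0.01,"dy": 0,"dz": 0,"twist": 0},{"dx": 0.025,"dy": 0,"dz": 0,"twist": 0},{"dx": 0.04,"dy": 0,"dz": 0,"twist": 0},{"dx": 0.055,"dy": 0,"dz": 0,"twist": 0},{"dx": 0.067,"dy": 0,"dz": 0,"twist": 0},{"dx": 0.075,"dy": 0,"dz": 0,"twist": 0},{"dx": 0.08,"dy": 0,"dz": 0,"twist": 0},{"dx": 0.083,"dy": 0,"dz": 0,"twist": 0},{"dx": 0.085,"dy": 0,"dz": 0,"twist": 0},{"dx": 0.086,"dy": 0,"dz": 0,"twist": 0},{"dx": 0.087,"dy": 0,"dz": 0,"twist": 0},{"dx": 0.088,"dy": 0,"dz": 0,"twist": 0},{"dx": 0.088,"dy": 0,"dz": 0,"twist": 0}]}}

```text
t: 8.48
eef_pos: [0.4976, 0.2734, 0.0798]
ee_rot: [-0.809, 1.57, 0.899]
force: [-0.4, -0.3, -3.7]
width: 0.0438
```

Call:
{"method": "jog_arm", "body": {"motion": [{"dx": 0.001,"dy": 0,"dz": 0,"twist": 0},{"dx": 0.001,"dy": 0,"dz": 0,"twist": 0},{"dx": 0.002,"dy": 0,"dz": 0,"twist": 0},{"dx": 0.002,"dy": 0,"dz": 0,"twist": 0}]}}

```text
t: 8.82
eef_pos: [0.4975, 0.2732, 0.0775]
ee_rot: [1.744, 1.571, -2.832]
force: [-0.7, 0.7, -3.7]
width: 0.0439
```

Call:
{"method": "jog_arm", "body": {"motion": [{"dx": 0.001,"dy": 0,"dz": 0,"twist": 0},{"dx": 0.001,"dy": 0,"dz": 0,"twist": 0},{"dx": 0.001,"dy": 0,"dz": 0,"twist": 0}]}}

```text
t: 9.07
eef_pos: [0.4975, 0.2732, 0.0765]
ee_rot: [2.057, 1.571, -2.518]
force: [-0.6, -0.4, -4.1]
width: 0.0441
```

Call:
{"method": "jog_arm", "body": {"motion": [{"dx": 0.001,"dy": 0,"dz": 0,"twist": 0},{"dx": 0.001,"dy": 0,"dz": 0,"twist": 0},{"dx": 0.001,"dy": 0,"dz": 0,"twist": 0}]}}

```text
t: 9.32
eef_pos: [0.4975, 0.2732, 0.0755]
ee_rot: [2.291, 1.571, -2.285]
force: [-0.5, 0.6, -4.3]
width: 0.044
```

Call:
{"method": "jog_arm", "body": {"motion": [{"dx": 0.001,"dy": 0,"dz": 0,"twist": 0},{"dx": 0.001,"dy": 0,"dz": 0,"twist": 0},{"dx": 0.001,"dy": 0,"dz": 0,"twist": 0}]}}

```text
t: 9.57
eef_pos: [0.4975, 0.2732, 0.0745]
ee_rot: [2.275, 1.571, -2.3]
force: [-0.5, -0.3, -4.4]
width: 0.044
```

```bash
python3 - <<'E'
from h import *
f=arm.grab_frame("side"); cv2.imwrite("pics/side4.png",cv2.resize(f[230:390,170:340,::-1],None,fx=3.5,fy=3.5))
print(arm.get_state()['force'])
E
```

```text
[ 0.3418 -0.7312 -4.3311]
```

View pics/side4.png

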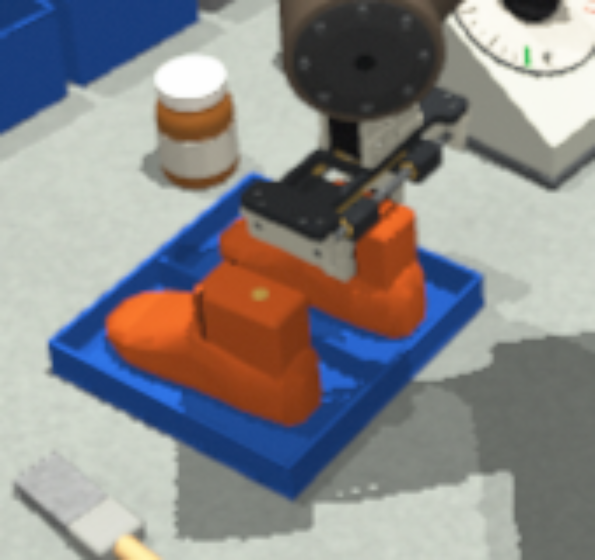

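```bash
python3 - <<'E'
from h import *
u=np.array([np.cos(np.radians(7.8)),np.sin(np.radians(7.8))])
for z in (.005,.01,.015): 
    L=np.array([.4975,.2732])-.045*u;M=np.array([.4948,.3909])-.045*u
    print(z,proj('side',[*L,z]),proj('side',[*M,.005]),proj('side',[*M,.105+.005])-proj('side',[*M,.005]))
E
```

```text
0.005 [286.4599 322.8954] [256.6953 346.3747] [ -2.4038 -29.0913]
0.01 [286.4055 321.5786] [256.6953 346.3747] [ -2.4038 -29.0913]
0.015 [286.3509 320.2574] [256.6953 346.3747] [ -2.4038 -29.0913]
```

Call:
{"method": "jog_arm", "body": {"motion": [{"dx": 0.001,"dy": 0,"dz": 0,"twist": 0},{"dx": 0.001,"dy": 0,"dz": 0,"twist": 0},{"dx": 0.001,"dy": 0,"dz": 0,"twist": 0}]}}

```text
t: 9.87
eef_pos: [0.4975, 0.2732, 0.0735]
ee_rot: [2.292, 1.571, -2.283]
force: [0.4, 0.0, -4.5]
width: 0.0441
```

Call:
{"method": "jog_arm", "body": {"motion": [{"dx": 0.001,"dy": 0,"dz": 0,"twist": 0},{"dx": 0.001,"dy": 0,"dz": 0,"twist": 0},{"dx": 0.001,"dy": 0,"dz": 0,"twist": 0}]}}

```text
t: 10.12
eef_pos: [0.4976, 0.2734, 0.0727]
ee_rot: [-0.926, 1.57, 0.782]
force: [-0.5, 0.2, -3.9]
width: 0.0439
```

Call:
{"method": "jog_arm", "body": {"motion": [{"dx": 0.001,"dy": 0,"dz": 0,"twist": 0},{"dx": 0.001,"dy": 0,"dz": 0,"twist": 0},{"dx": 0.001,"dy": 0,"dz": 0,"twist": 0}]}}

```text
t: 10.37
eef_pos: [0.4976, 0.2734, 0.0725]
ee_rot: [-1.296, 1.57, 0.412]
force: [-3.8, 0.2, 5.6]
width: 0.0442
```

Contact: the vertical force changed from -4 to +5.6 N. Releasing now.

Call:
{"method": "jog_arm", "body": {"motion": [{"dx": 0,"dy": 0,"dz": 0,"twist": 0},{"dx": 0,"dy": 0,"dz": 0,"twist": 0},{"dx": 0,"dy": 0,"dz": 0,"twist": 0},{"dx": 0,"dy": 0,"dz": 0,"twist": 0},{"dx": 0,"dy": 0,"dz": 0,"twist": 0},{"dx": 0,"dy": 0,"dz": 0,"twist": 0},{"dx": 0,"dy": 0,"dz": 0,"twist": 0},{"dx": 0,"dy": 0,"dz": 0,"twist": 0}], "gripper": 0.08}}

```text
t: 11.03
eef_pos: [0.4975, 0.2733, 0.0715]
ee_rot: [2.815, 1.571, -1.76]
force: [-0.1, -0.2, -0.3]
width: 0.0797
```

Call:
{"method": "jog_arm", "body": {"motion": [{"dx": -0.01,"dy": 0,"dz": 0,"twist": 0},{"dx": -0.03,"dy": 0,"dz": 0,"twist": 0},{"dx": -0.06,"dy": 0,"dz": 0,"twist": 0},{"dx": -0.09,"dy": 0,"dz": 0,"twist": 0},{"dx": -0.12,"dy": 0,"dz": 0,"twist": 0},{"dx": -0.15,"dy": 0,"dz": 0,"twist": 0},{"dx": -0.18,"dy": 0,"dz": 0,"twist": 0},{"dx": -0.21,"dy": 0,"dz": 0,"twist": 0},{"dx": -0.23,"dy": 0,"dz": 0,"twist": 0},{"dx": -0.23,"dy": 0,"dz": 0,"twist": 0},{"dx": -0.23,"dy": 0,"dz": 0,"twist": 0}]}}

```text
t: 11.95
eef_pos: [0.4977, 0.2735, 0.3036]
ee_rot: [-0.87, 1.567, 0.838]
force: [0.0, -0.1, -1.1]
width: 0.0801
```

```bash
python3 - <<'E'
from h import *
f=arm.grab_frame("side"); cv2.imwrite("pics/side5.png",cv2.resize(f[180:390,170:370,::-1],None,fx=2.8,fy=2.8))
# knob plan
yaw=np.radians(2.2);D=np.array([.5903,-.0285,.1107])
Rd=Ro.from_euler('z',yaw).as_matrix()@Ro.from_euler('y',-35,degrees=True).as_matrix()
for v in (1.5,1.2,.8,.4,0):
    a=2.356-v;u=np.array([np.cos(a),np.sin(a),0]);nn=np.array([np.sin(a),-np.cos(a),0])
    for h in (46,20):
      q=-u*.027-nn*.008+np.array([0,0,h/1000]); print(v,h,D+Rd@q)
print(delta([.441,-.03,.30],92.2))
E
```

```text
1.5 46 [ 0.5451 -0.0454  0.1348]
1.5 20 [ 0.56   -0.0448  0.1135]
1.2 46 [ 0.5499 -0.0516  0.1379]
1.2 20 [ 0.5648 -0.051   0.1166]
0.8 46 [ 0.5581 -0.0566  0.1436]
0.8 20 [ 0.573  -0.0561  0.1223]
0.4 46 [ 0.5672 -0.0574  0.1499]
0.4 20 [ 0.5821 -0.0569  0.1286]
0 46 [ 0.5759 -0.0538  0.1561]
0 20 [ 0.5908 -0.0533  0.1348]
([array([ 0.0018,  0.097 , -0.2926]), ('twist', np.float64(5.636289574084543))], np.float64(97.83628957408455))
```

View pics/side5.png

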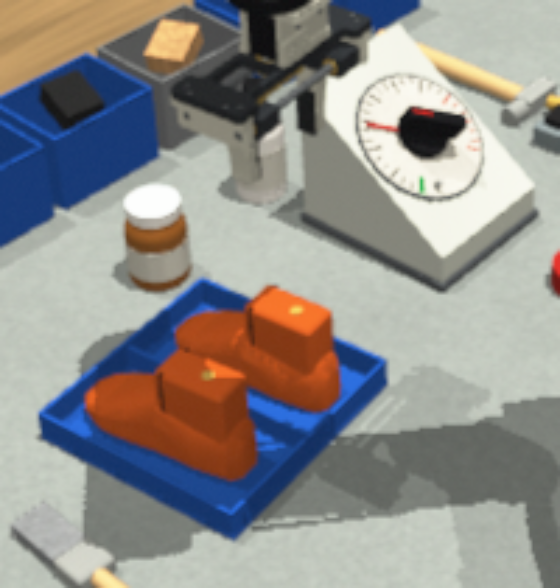

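The last stands upright and released in the empty half, and the knob is still near 1.4–1.5 rad. Next I'll close the fingers and go to the staging point below the dial.

```bash
python3 - <<'E'
from h import *
print(delta([.50,-.05,.28],92.2))
E
```

```text
([array([ 0.0218,  0.0413, -0.3205]), ('twist', np.float64(5.636289574084543))], np.float64(97.83628957408455))
```

Call:
{"method": "jog_arm", "body": {"motion": [{"dx": 0,"dy": 0.005,"dz": -0.03,"twist": 0},{"dx": 0,"dy": 0.009,"dz": -0.065,"twist": 0},{"dx": 0,"dy": 0.013,"dz": -0.1,"twist": 2},{"dx": 0,"dy": 0.017,"dz": -0.135,"twist": 4},{"dx": 0,"dy": 0.021,"dz": -0.17,"twist": 5.6},{"dx": 0,"dy": 0.026,"dz": -0.205,"twist": 5.6},{"dx": 0,"dy": 0.031,"dz": -0.24,"twist": 5.6},{"dx": 0.01,"dy": 0.036,"dz": -0.27,"twist": 5.6},{"dx": 0.02,"dy": 0.04,"dz": -0.3,"twist": 5.6},{"dx": 0.022,"dy": 0.041,"dz": -0.3205,"twist": 5.6},{"dx": 0.022,"dy": 0.041,"dz": -0.3205,"twist": 5.6},{"dx": 0.022,"dy": 0.041,"dz": -0.3205,"twist": 5.6}], "gripper": 0.0, "newtons": 20}}

```text
t: 13.0
eef_pos: [0.4998, -0.051, 0.2784]
ee_rot: [1.72, 1.568, -2.956]
force: [-0.9, 0.7, -0.4]
width: 0.0055
```

```bash
python3 - <<'E'
from h import *
print(delta([.518,-.05,.122],92.2),arm.get_state()['width'])
f=arm.grab_frame("side"); cv2.imwrite("pics/side6.png",cv2.resize(f[130:300,240:400,::-1],None,fx=3.5,fy=3.5))
f=arm.grab_frame("top"); cv2.imwrite("pics/top6.png",cv2.resize(f[160:300,250:400,::-1],None,fx=4,fy=4))
E
```

```text
([array([ 0.1563, -0.0186,  0.0003]), ('twist', np.float64(-0.0998088746782031))], np.float64(92.1001911253218)) 0.005490845786150414
```

View pics/side6.png

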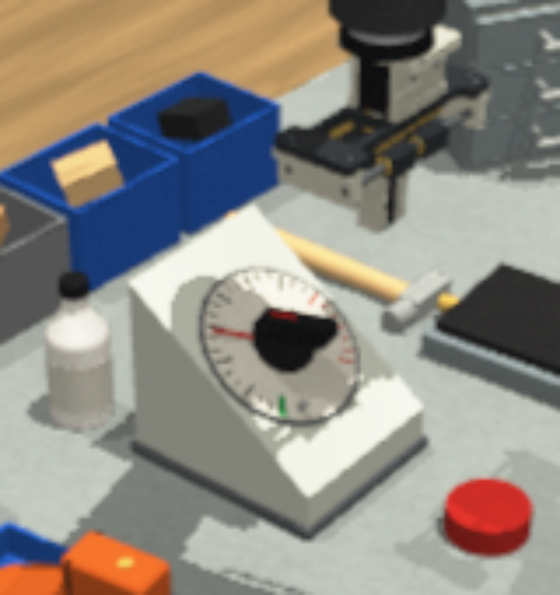

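View pics/top6.png

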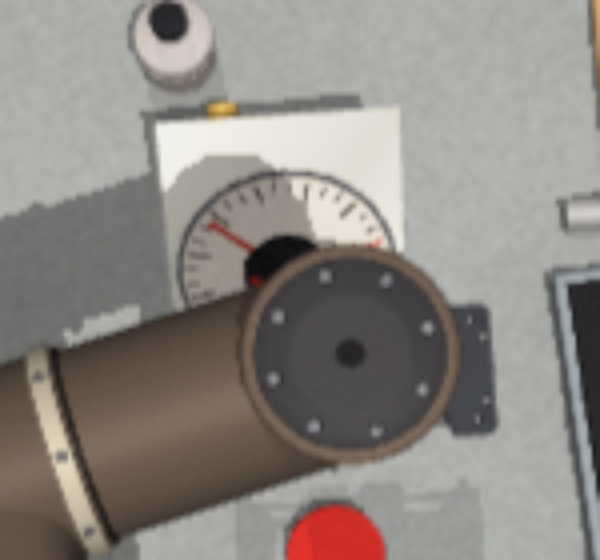

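The fingers are closed about 100 mm in front of the knob. I'll descend in front of it, then push.

Call:
{"method": "jog_arm", "body": {"motion": [{"dx": 0.03,"dy": 0,"dz": 0,"twist": 0},{"dx": 0.06,"dy": 0,"dz": 0,"twist": 0},{"dx": 0.09,"dy": 0,"dz": 0,"twist": 0},{"dx": 0.12,"dy": 0,"dz": 0,"twist": 0},{"dx": 0.14,"dy": -0.005,"dz": 0,"twist": 0},{"dx": 0.152,"dy": -0.01,"dz": 0,"twist": 0},{"dx": 0.156,"dy": -0.014,"dz": 0,"twist": 0},{"dx": 0.156,"dy": -0.016,"dz": 0,"twist": 0},{"dx": 0.156,"dy": -0.016,"dz": 0,"twist": 0}]}}

```text
t: 13.85
eef_pos: [0.5175, -0.0485, 0.1241]
ee_rot: [-1.89, 1.57, -0.279]
force: [0.5, 1.0, 0.4]
width: 0.0005
```

```bash
python3 - <<'E'
from h import *
print(tool()[0],arm.get_state()['force'])
f=arm.grab_frame("side"); cv2.imwrite("pics/side7.png",cv2.resize(f[150:290,260:400,::-1],None,fx=4,fy=4))
E
```

```text
[ 0.5175 -0.0485  0.1241] [0.4888 0.955  0.409 ]
```

View pics/side7.png

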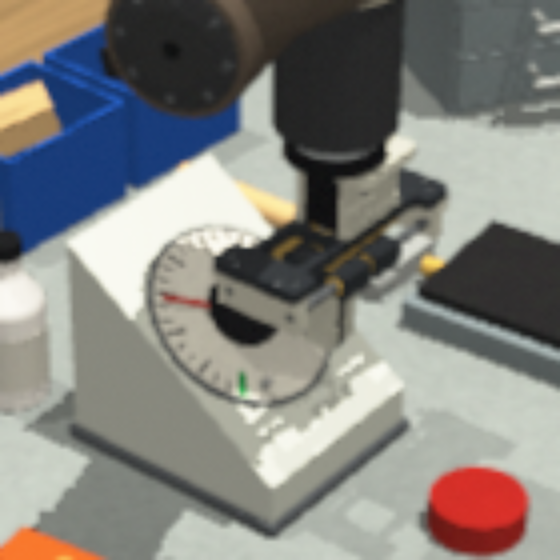

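Call:
{"method": "jog_arm", "body": {"motion": [{"dx": 0,"dy": -0.004,"dz": 0,"twist": 0},{"dx": 0,"dy": -0.008,"dz": 0,"twist": 0},{"dx": 0,"dy": -0.011,"dz": 0,"twist": 0},{"dx": 0,"dy": -0.014,"dz": -0.001,"twist": 0},{"dx": 0,"dy": -0.017,"dz": -0.002,"twist": 0},{"dx": -0.001,"dy": -0.02,"dz": -0.003,"twist": 0},{"dx": -0.002,"dy": -0.022,"dz": -0.004,"twist": 0},{"dx": -0.003,"dy": -0.024,"dz": -0.005,"twist": 0},{"dx": -0.004,"dy": -0.026,"dz": -0.006,"twist": 0},{"dx": -0.005,"dy": -0.028,"dz": -0.007,"twist": 0},{"dx": -0.006,"dy": -0.03,"dz": -0.008,"twist": 0},{"dx": -0.006,"dy": -0.03,"dz": -0.008,"twist": 0}]}}

```text
t: 14.9
eef_pos: [0.5425, -0.0583, 0.1285]
ee_rot: [1.804, 1.561, -2.871]
force: [-9.8, -6.4, 4.7]
width: 0.0007
```

```bash
python3 - <<'E'
from h import *
print(tool()[0],arm.get_state()['force'])
f=arm.grab_frame("side"); cv2.imwrite("pics/side8.png",cv2.resize(f[170:290,270:390,::-1],None,fx=4,fy=4))
E
```

```text
[ 0.5425 -0.0583  0.1285] [-9.8079 -6.3767  4.6578]
```

View pics/side8.png

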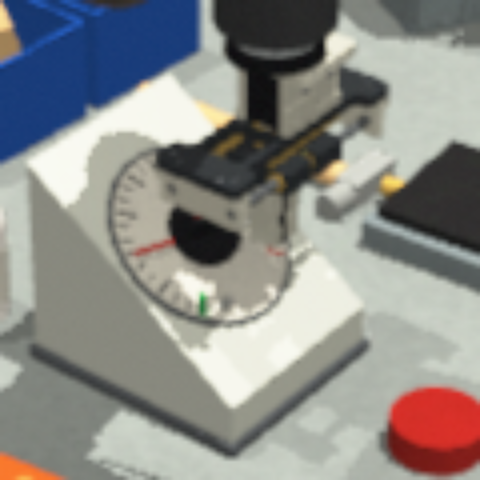

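```bash
cat >> h.py <<'E'
def knob(u,v,n="side"):
    D=np.array([.5903,-.0285,.1107])
    Rd=Ro.from_euler('z',2.2,degrees=True).as_matrix()@Ro.from_euler('y',-35,degrees=True).as_matrix()
    e,d=ray(n,u,v);k=Rd[:,2];q=e+d*(k@(D-e))/(k@d);l=Rd.T@(q-D);a=np.arctan2(l[1],l[0]);return 2.356-a,l
E
python3 - <<'E'
from h import *
print(knob(270+135/4,170+253/4),knob(270+204/4,170+305/4))
E
```

```text
(np.float64(1.0287743418749924), array([0.0149, 0.0598, 0.    ])) (np.float64(-0.0961871429827883), array([-0.0487,  0.0401,  0.    ]))
```

Call:
{"method": "jog_arm", "body": {"motion": [{"dx": -0.001,"dy": -0.002,"dz": -0.002,"twist": 0},{"dx": -0.002,"dy": -0.004,"dz": -0.004,"twist": 0},{"dx": -0.003,"dy": -0.006,"dz": -0.005,"twist": 0},{"dx": -0.004,"dy": -0.008,"dz": -0.006,"twist": 0},{"dx": -0.005,"dy": -0.01,"dz": -0.008,"twist": 0},{"dx": -0.006,"dy": -0.012,"dz": -0.01,"twist": 0},{"dx": -0.006,"dy": -0.014,"dz": -0.011,"twist": 0},{"dx": -0.007,"dy": -0.016,"dz": -0.012,"twist": 0},{"dx": -0.007,"dy": -0.016,"dz": -0.012,"twist": 0}]}}

```text
t: 15.7
eef_pos: [0.5624, -0.0679, 0.1361]
ee_rot: [1.661, 1.568, -3.013]
force: [-3.2, -0.0, 0.9]
width: 0.0003
```

```bash
python3 - <<'E'
from h import *
print(tool()[0],arm.get_state()['force'])
f=arm.grab_frame("side"); cv2.imwrite("pics/side9.png",cv2.resize(f[170:290,270:390,::-1],None,fx=4,fy=4))
E
```

```text
[ 0.5624 -0.0679  0.1361] [-3.1623 -0.0241  0.9302]
```

View pics/side9.png

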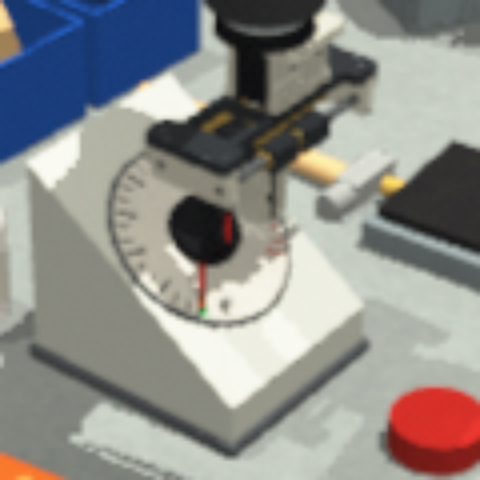

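The pointer now lies over the green mark at (203,310). I'll press a bit more to make sure it's against the stop.

Call:
{"method": "jog_arm", "body": {"motion": [{"dx": -0.001,"dy": -0.002,"dz": 0,"twist": 0},{"dx": -0.001,"dy": -0.003,"dz": -0.001,"twist": 0},{"dx": -0.001,"dy": -0.004,"dz": -0.001,"twist": 0},{"dx": -0.001,"dy": -0.005,"dz": -0.001,"twist": 0},{"dx": -0.001,"dy": -0.005,"dz": -0.001,"twist": 0}]}}

```text
t: 16.17
eef_pos: [0.565, -0.0688, 0.1365]
ee_rot: [1.633, 1.564, -3.041]
force: [-12.2, -0.1, 3.3]
width: 0.0005
```

```bash
python3 - <<'E'
from h import *
print(tool()[0],arm.get_state()['force'])
f=arm.grab_frame("side"); cv2.imwrite("pics/side10.png",cv2.resize(f[200:260,290:350,::-1],None,fx=8,fy=8,interpolation=cv2.INTER_CUBIC))
E
```

```text
[ 0.565  -0.0688  0.1365] [-12.205   -0.1295   3.2829]
```

View pics/side10.png

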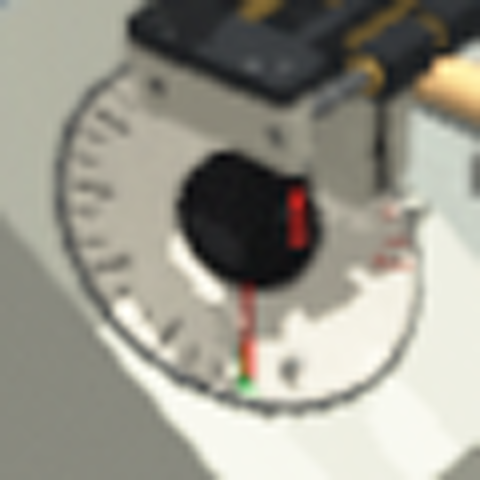

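Call:
{"method": "jog_arm", "body": {"motion": [{"dx": 0,"dy": -0.001,"dz": 0,"twist": 0},{"dx": 0,"dy": -0.002,"dz": 0,"twist": 0},{"dx": 0,"dy": -0.003,"dz": 0,"twist": 0},{"dx": 0,"dy": -0.004,"dz": 0,"twist": 0},{"dx": 0,"dy": -0.004,"dz": 0,"twist": 0}]}}

```text
t: 16.63
eef_pos: [0.566, -0.0693, 0.1359]
ee_rot: [1.655, 1.558, -3.019]
force: [-20.8, -0.9, 7.5]
width: 0.0003
```

The force climbed to 21 N with almost no travel, so the knob is on its stop. Backing off and rising.

Call:
{"method": "jog_arm", "body": {"motion": [{"dx": 0,"dy": 0.006,"dz": 0,"twist": 0},{"dx": 0,"dy": 0.015,"dz": 0,"twist": 0},{"dx": 0,"dy": 0.03,"dz": 0,"twist": 0},{"dx": 0,"dy": 0.05,"dz": 0,"twist": 0},{"dx": -0.02,"dy": 0.07,"dz": 0,"twist": 0},{"dx": -0.05,"dy": 0.08,"dz": 0,"twist": 0},{"dx": -0.08,"dy": 0.09,"dz": -0.03,"twist": 0},{"dx": -0.12,"dy": 0.1,"dz": -0.06,"twist": 0},{"dx": -0.15,"dy": 0.1,"dz": -0.09,"twist": 0},{"dx": -0.18,"dy": 0.1,"dz": -0.12,"twist": 0},{"dx": -0.2,"dy": 0.1,"dz": -0.15,"twist": 0},{"dx": -0.2,"dy": 0.1,"dz": -0.18,"twist": 0},{"dx": -0.2,"dy": 0.1,"dz": -0.2,"twist": 0},{"dx": -0.2,"dy": 0.1,"dz": -0.2,"twist": 0},{"dx": -0.2,"dy": 0.1,"dz": -0.2,"twist": 0},{"dx": -0.2,"dy": 0.1,"dz": -0.2,"twist": 0}]}}

```text
t: 17.97
eef_pos: [0.4804, -0.2716, 0.3375]
ee_rot: [-1.497, 1.57, 0.112]
force: [0.6, -0.3, -0.2]
width: 0.0007
```

```bash
python3 - <<'E'
from h import *
print(tool()[0],arm.get_state()['force'])
f=arm.grab_frame("top"); cv2.imwrite("pics/top11.png",f[:,:,::-1])
z=cv2.resize(f[190:270,285:365,::-1],None,fx=5,fy=5,interpolation=cv2.INTER_CUBIC)
g=arm.grab_frame("side");y=cv2.resize(g[190:270,280:360,::-1],None,fx=5,fy=5,interpolation=cv2.INTER_CUBIC)
cv2.imwrite("pics/z11.png",np.hstack([z,y]))
E
```

```text
[ 0.4804 -0.2716  0.3375] [ 0.5734 -0.3478 -0.1965]
```

View pics/z11.png

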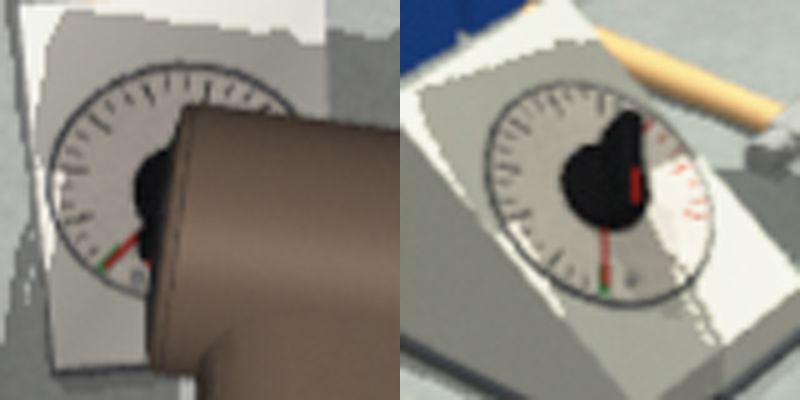

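View pics/top11.png

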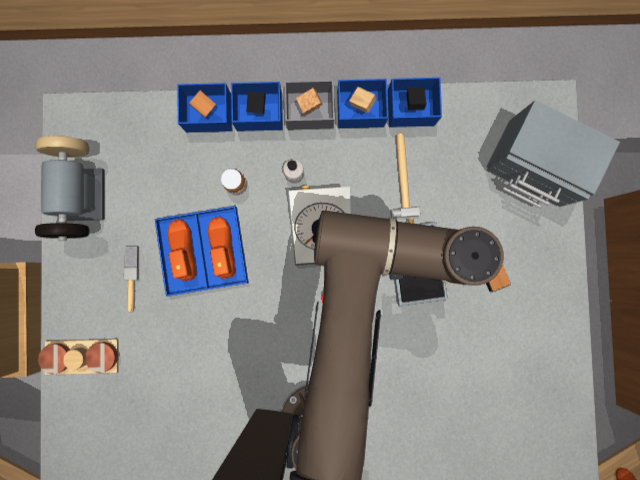

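The pointer lies on the green mark in both views. In the top view, the last stands in the tray half at (221,247), parallel to its mate, and the arm is clear. Handing in.

```bash
python3 -c "
from station import arm
print(arm.job_done(), arm.get_state()['t'])"
```

```text
the job is handed in; nothing more can be done
the job is handed in; nothing more can be done
```

I moved the last from the load plate to the empty half of the tray and turned the knob back to zero. The job was handed in at about 18 s; no verdict is reported.

- **Last:** I gripped it by the cone at 45 N and lowered it in 1 mm steps to contact, which came about 5 mm lower than I had worked out. I then released it. The final top view shows it in the middle of the tray half beside its mate, and the side view taken after release shows it upright.
- **Knob:** I pushed the tail of the bar with the closed fingers until the force rose to 21 N with almost no further travel, then let go and backed off. Both cameras show the red pointer on the green mark. My angle estimate from the side camera was biased by about 0.1 rad, so I relied on the stop and on how the pointer lined up.
- **Other objects:** The mate, jar, bottle, hammer, brush and heel block look unmoved in the last top view. The tin was almost hidden by the arm there; it was last seen clearly, in place, during the knob turn.
- **Arm:** At hand-in it was raised and clear, with near-zero force on the tool.

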